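# Sort loose pencil parts back with their own kind

### The arm

A 6-joint arm with a two-finger parallel gripper is mounted at the origin on the work surface. World frame = base frame: x ahead of the robot, y to its left, z up, the work surface at z = 0. Lengths are in m, angles in rad, forces in N, time in s.
With the tool pointing down it reaches from about 0.425 to 0.925 m from the base axis. Payload 12.5 kg.
Tool frame: the origin (TCP) lies at the very end of the fingers, on their centre line; the grasp point (between the pads) lies 19 mm behind it; z points along the fingers, y is the line along which they close (so a half turn about z gives the same grasp; the last joint's range is limited). The gripper opens to 85 mm and grips with 20 to 120 N. Pads are 22 mm wide; open, the fingers measure 114 mm over their backs; the gripper's body (76 mm by 85 mm) begins 54 mm behind the grasp point. The pads swing forward as they close: fully open they stand 13 mm farther back than shut.
Start: joints at [-1.254, 0.491, 1.559, -0, 1.092, -0.106], TCP at [0.256, -0.57, 0.231] pointing down, gripper open.
Joint ranges: [-3.1, 3.1], [-0.84, 2.19], [0.05, 2.79], [-1.13, 4.28], [0.06, 2.93], [-2.69, 2.69]. Speed limits (rad/s): [2.22, 2.22, 2.79, 3.14, 3.14, 3.14].

### API

Orientations are given as a unit quaternion [w, x, y, z].
In Python, from cell import arm, eyes, probe_bus, sign_off gives the robot as it stands (arm), with the cameras (eyes), the job as plain functions and the readings (probe_bus).
- The arm moves only by the shell command python3 shift.py 'ROWS' [OPENING]. ROWS is a JSON list of rows, 1 to 12 of them, each of 4 numbers: dx, dy, dz in m, then a turn about the tool's z in rad; each row shifts and turns the commanded pose from where the row before left it, along the tool's axes as they then stand; what a row does not reach is not made up. A row lasts 1/12 s, in which the tool goes at most 0.0417 m and 0.125 rad, less where a joint would pass 70% of its speed; a pose out of reach is approached as far as the arm can. OPENING is the finger opening in m, set as the command begins (- or left out keeps the last). The fingers move at their own pace and stop on an object; the grip force is fixed at half the most. Time passes only in rows, so rows that do not move let the fingers close. It prints the time, the measured TCP pose, the force, the opening and the grip force at its end.
- probe_bus.sense(): the state, without advancing time (a new reading comes with each control period).
- eyes.grab_frame(name): name is "scene" or "top" or "wrist"; returns a dict with "pixels" (480x640x3 uint8, blue, green, red), "fx", "fy", "cx", "cy" (pixels), "R" (3x3) and "t" (3): a world point X has camera coordinates R X + t; the wrist camera has in their place "tool_from_camera" (4x4, takes a point from camera to tool coordinates, whose origin is the TCP and whose axes are the flange's). Camera axes: x right, y down, z forward; pixel columns grow to the right and rows downward; lengths in m; the calibration is good to about 2 mm. The wrist camera is an equidistant fisheye: a pixel r from the principal point sees the ray r / f radians off the axis. A picture is of the moment at which its call begins: read the wrist's pose just before it. There is no depth.
- sign_off(): hands the job in; it is judged then, once.
The state is a dict: "t": time; "qpos": joint angles; "dq": joint speeds; "joint_torque": joint torques, N m; "eef_pos": TCP position; "tcp_rot": TCP orientation; "ft_force": force on the tool from outside, world axes, zero at the start; "moment": the same for the moment, N m; "opening": finger opening in m; "finger_force": force on a finger pad.
Only numpy, scipy, OpenCV 4.12 (cv2) and the standard library are available. Lean on these libraries where they do the work, as an engineer would, in place of code of your own. Each camera call takes 0.05 s, during which the arm holds its last target. There are 200 camera calls.

### The job

Sort the five loose pencil parts: lay the two long grey barrels flat on the floor of the beech tray that already holds a barrel, put the short chrome end plug in the beech tray that already holds end plugs, and stand the two steel clutch housings upright in the round blue tin with the two already standing there. Set each part down on the floor of its container, not on top of another part, without letting it drop, and do not knock over the housings in the tin.

Things in the scene. Friction and masses are not known exactly. Their poses are not given: they have to be found in the camera images.
- barrel_a: grey pencil barrel, a hexagonal bar, light grey with bare metal ends: 12 mm across flats (13.9 mm across corners), 105 mm long, lying on a flat. Origin at its middle, on its axis (6 mm above the surface it lies on); its x axis runs along its length. One of the two loose barrels on the table.
- barrel_b: grey pencil barrel, a hexagonal bar, light grey with bare metal ends: 12 mm across flats (13.9 mm across corners), 105 mm long, lying on a flat. Origin at its middle, on its axis (6 mm above the surface it lies on); its x axis runs along its length. The other of the two loose barrels on the table.
- housing_a: bright steel clutch housing standing on its foot: foot collar 18 mm diameter and 8 mm high, straight round body 13 mm diameter from 8 to 42 mm above the foot, then a nose tapering to the top at 54 mm. Origin at the centre of the underside of the foot, z axis up along its length. One of the two loose housings on the table.
- housing_b: bright steel clutch housing standing on its foot: foot collar 18 mm diameter and 8 mm high, straight round body 13 mm diameter from 8 to 42 mm above the foot, then a nose tapering to the top at 54 mm. Origin at the centre of the underside of the foot, z axis up along its length. The other of the two loose housings on the table.
- plug: short chrome pencil end plug standing on its head: head 16 mm diameter and 10 mm high, above it a threaded spigot 10 mm diameter, 22 mm high in all. Origin at the centre of the underside of the head, z axis up. The only loose end plug on the table outside a tray.
- tray_barrels: Fixed open beech tray, 132 (x) by 142 (y) mm outside, 120 by 130 inside; wall tops 18 mm, floor surface 6 mm above the origin, which is the centre of its underside; its x axis points away from the robot within 0.3 rad. Same make as the other tray; known by what it holds: one barrel (not listed), along y, about 48 mm to +x of the centre.
- tray_plugs: Fixed open beech tray, 132 (x) by 142 (y) mm outside, 120 by 130 inside; wall tops 18 mm, floor surface 6 mm above the origin, which is the centre of its underside; its x axis points away from the robot within 0.3 rad. Same make as the other tray; known by what it holds: two end plugs (not listed), standing about 40 mm to +x of the centre.
- tin: fixed shallow round tin of blue enamel: outside diameter 94 mm, wall 2 mm (inside diameter 90 mm), rim 20 mm above the table, floor surface 2 mm above the origin. Origin at the centre of its underside. Two housings already stand in one half of it, about 27 mm from the centre and about 28 mm apart; the other half is empty.
- housing_in1: bright steel clutch housing standing on its foot: foot collar 18 mm diameter and 8 mm high, straight round body 13 mm diameter from 8 to 42 mm above the foot, then a nose tapering to the top at 54 mm. Origin at the centre of the underside of the foot, z axis up along its length. It already stands in the tin and stays there.
- housing_in2: bright steel clutch housing standing on its foot: foot collar 18 mm diameter and 8 mm high, straight round body 13 mm diameter from 8 to 42 mm above the foot, then a nose tapering to the top at 54 mm. Origin at the centre of the underside of the foot, z axis up along its length. It already stands in the tin beside the first and stays there.

How it is judged:
By the outcome, as a careful person would: the job done as asked, in the order asked, and still so for the second after the job is handed in, with the robot touching nothing.
It also fails if it takes over 102 s, if anything falls off the work surface, if the arm or the gripper's body presses on something with over 40 N, if the wrist force passes 120 N, or if a joint passes its speed limit or range.

## Working session

There is one attempt and no reset: what is moved stays moved. The work goes in short steps, Python scripts to look and compute and a shell command to move; the robot and the scene stay as the last step left them, time stands still between calls to the robot, and variables do not carry over. Pictures are saved under pics/ and viewed, at most 14 in all, crops included, and the job is handed in when it is done.

```bash
ls; mkdir -p pics
python3 - <<'E'
from cell import arm, eyes, probe_bus, sign_off
import cv2
s=probe_bus.sense();print(s['t'],s['eef_pos'],s['tcp_rot'],s['opening'],s['ft_force'])
for n in('scene','top'):
    f=eyes.grab_frame(n);cv2.imwrite(f'pics/{n}0.png',f['pixels']);print(n,f['fx'],f['fy'],f['cx'],f['cy'],f['R'],f['t'])
f=eyes.grab_frame('wrist');cv2.imwrite('pics/wrist0.png',f['pixels']);print({k:v for k,v in f.items() if k!='pixels'})
E
```

```text
cell.py
pics
shift.py
0.0 [ 0.25642127 -0.56973987  0.23071929] [-5.48988752e-04  9.77732976e-01  2.09852145e-01 -5.47786117e-05] 0.08543609886382864 [ 0.17549579  0.28648172 -0.1982831 ]
scene 540.6400318313808 540.6400318313808 318.0247316736592 237.51498186115998 [[ 0.24026807  0.97070154 -0.00312698]
 [ 0.60499436 -0.15226583 -0.78153499]
 [-0.75911335  0.1858861  -0.62385358]] [-0.13747979 -0.28532451  1.409691  ]
top 441.2114802702786 441.2114802702786 321.7183463650627 243.58920881547468 [[-0.02594523 -0.99955013  0.01504617]
 [-0.9973333   0.02485477 -0.06861871]
 [ 0.06821388 -0.01678637 -0.99752949]] [0.00155016 0.51375926 0.76787758]
{'fx': 371.64829954431775, 'fy': 371.64829954431775, 'cx': 321.0749276382829, 'cy': 241.15447167455415, 'tool_from_camera': array([[-6.20349383e-04, -9.56405700e-01, -2.92040668e-01,
         7.58507836e-02],
       [ 9.99999806e-01, -5.75768317e-04, -2.38600884e-04,
         4.74525913e-04],
       [ 6.00514815e-05, -2.92040759e-01,  9.56405872e-01,
        -1.42571284e-01],
       [ 0.00000000e+00,  0.00000000e+00,  0.00000000e+00,
         1.00000000e+00]])}
```

View pics/top0.png

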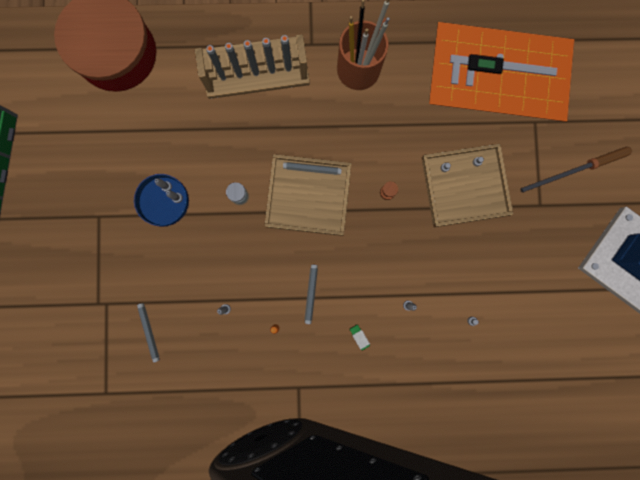

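View pics/scene0.png

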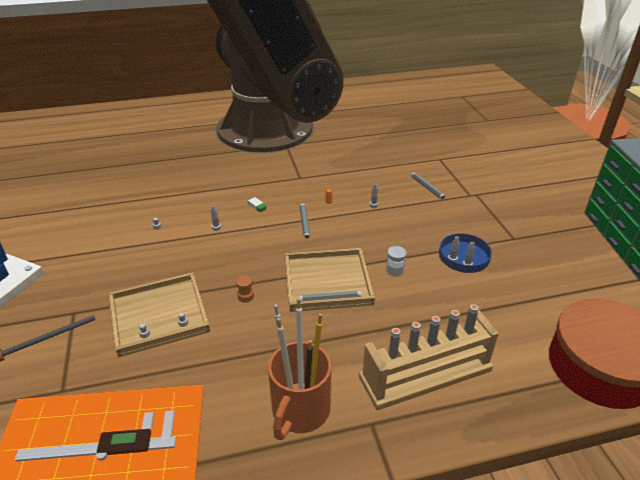

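The top view shows:
- **Tin:** at (162,200), with its housings at (163,184) and (174,196).
- **Barrel tray:** at (309,195).
- **Plug tray:** at (468,186).
- **Loose barrels:** at (148,333) and (311,294).
- **Loose housings:** at (224,310) and (410,305).
- **Loose plug:** at (473,321).

The scene view shows the same parts. Next I'll enlarge both.

```bash
cat > crop.py <<'E'
import cv2,numpy as np
def crop(im,x0,y0,x1,y1,k,step=10):
    c=cv2.resize(im[y0:y1,x0:x1],None,fx=k,fy=k,interpolation=cv2.INTER_CUBIC)
    for x in range(-(-x0//step)*step,x1,step):
        cv2.line(c,((x-x0)*k+k//2,0),((x-x0)*k+k//2,6),(0,255,255),1)
        if x%20==0: cv2.putText(c,str(x),((x-x0)*k-8,17),0,.35,(0,255,255),1)
    for y in range(-(-y0//step)*step,y1,step):
        cv2.line(c,(0,(y-y0)*k+k//2),(6,(y-y0)*k+k//2),(0,255,255),1); cv2.putText(c,str(y),(8,(y-y0)*k+6),0,.35,(0,255,255),1)
    return c
E
python3 - <<'E'
import cv2,numpy as np
from crop import crop
t=cv2.imread('pics/top0.png');s=cv2.imread('pics/scene0.png')
cv2.imwrite('pics/t1.png',np.vstack([crop(t,130,150,330,242,4)[:, :],crop(t,130,262,330,370-52,4)]))
A=crop(t,130,300,250,364,4);B=crop(t,290,262,390,326,4)[:, :] 
cv2.imwrite('pics/tloose.png',np.vstack([np.hstack([crop(t,130,298,240,366,4),crop(t,285,258,335,326,4)]),np.hstack([crop(t,390,290,500,330,4),np.zeros((160,200,3),np.uint8)])]))
cv2.imwrite('pics/tcont.png',np.vstack([np.hstack([crop(t,130,170,195,230,4),crop(t,260,150,355,240,4)[:240]]),np.hstack([crop(t,415,140,520,230,4),np.zeros((360,220,3),np.uint8)])]))
cv2.imwrite('pics/sloose.png',np.vstack([np.hstack([crop(s,140,200,235,240,4),crop(s,295,195,320,235,4)]),np.hstack([crop(s,360,165,455,210,4),np.zeros((180,100,3),np.uint8)])]))
cv2.imwrite('pics/scont.png',np.vstack([np.hstack([crop(s,100,265,220,360,3),crop(s,280,245,385,340,3)[:, :]]),np.hstack([crop(s,430,225,500,280,4),np.zeros((220,395,3),np.uint8)])]))
E
```

```text
(no output)
```

View pics/tloose.png

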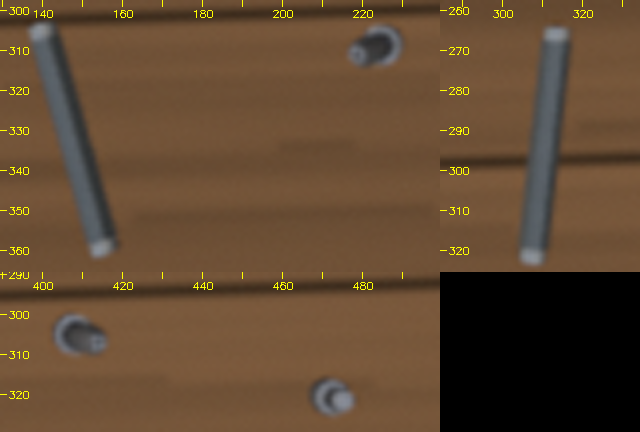

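View pics/tcont.png

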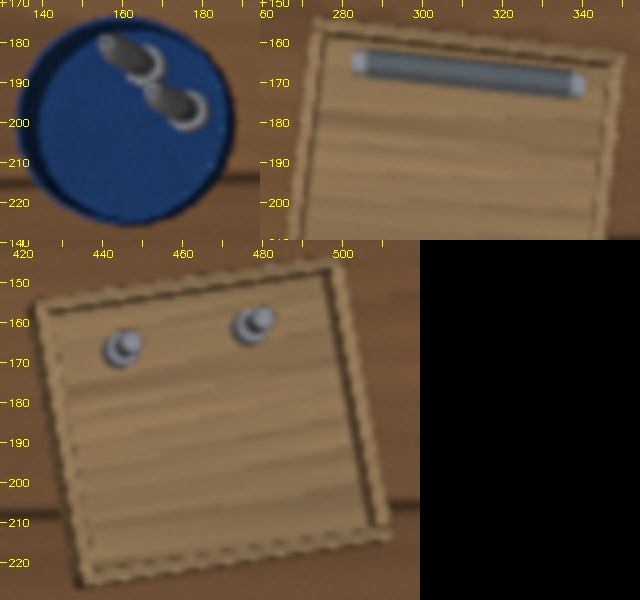

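View pics/sloose.png

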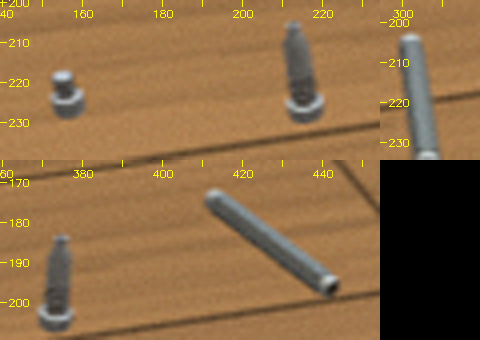

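View pics/scont.png

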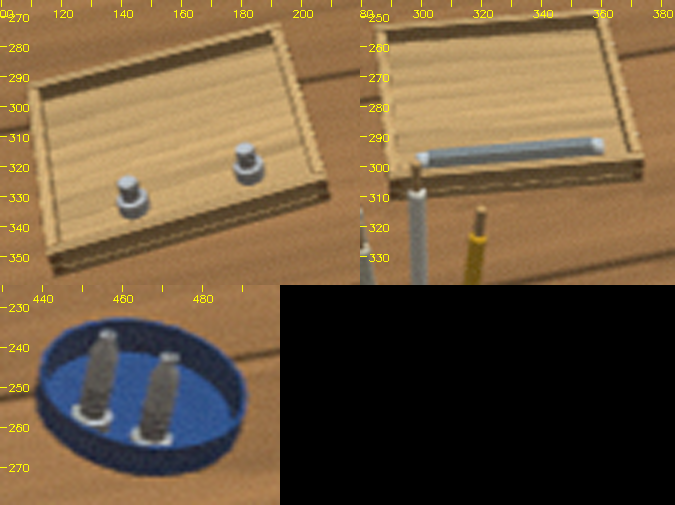

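The crops give pixels for every part; in the tin, the housings' feet are at top (166,186) and (176,197). I'll triangulate these against the scene view.

```bash
cat > geo.py <<'E'
import numpy as np
T=dict(f=441.2114802702786,c=(321.7183463650627,243.58920881547468),R=np.array([[-0.02594523,-0.99955013,0.01504617],[-0.9973333,0.02485477,-0.06861871],[0.06821388,-0.01678637,-0.99752949]]),t=np.array([0.00155016,0.51375926,0.76787758]))
S=dict(f=540.6400318313808,c=(318.0247316736592,237.51498186115998),R=np.array([[0.24026807,0.97070154,-0.00312698],[0.60499436,-0.15226583,-0.78153499],[-0.75911335,0.1858861,-0.62385358]]),t=np.array([-0.13747979,-0.28532451,1.409691]))
def ray(C,p):
    d=C['R'].T@np.array([(p[0]-C['c'][0])/C['f'],(p[1]-C['c'][1])/C['f'],1]); return -C['R'].T@C['t'],d/np.linalg.norm(d)
def onz(C,p,z):
    o,d=ray(C,p); return (o+d*(z-o[2])/d[2])[:2]
def tri(pt,ps):
    A=np.zeros((3,3));b=np.zeros(3)
    for C,p in((T,pt),(S,ps)):
        o,d=ray(C,p);M=np.eye(3)-np.outer(d,d);A+=M;b+=M@o
    return np.linalg.solve(A,b)
E
python3 - <<'E'
from geo import *
np.set_printoptions(precision=4,suppress=True)
L=[('bar1 e1',(140,305),(412.75,172.75),.009),('bar1 e2',(154.5,359.5),(442,196),.009),('bar2 e1',(313.5,266),(307.5,235.5),.009),('bar2 e2',(307.5,321.75),(302,204),.009),
('hL foot',(226.25,308.5),(373.75,203.5),.006),('hL tip',(218.75,310.75),(374.75,184.5),.054),
('hR foot',(407.75,305),(215.5,226),.006),('hR tip',(414,307),(212.75,205.75),.054),
('plug head',(471.75,320.5),(156.5,225.25),.007),('plug top',(475,321.75),(155.25,218.5),.022),
('tb NW',(274,153.75),(374,298),.018),('tb NE',(350.5,163.75),(290.2,305.2),.018),('tb SE',(345,235),(285.5,255.2),.018),('tb SW',(265,231),(360.5,249),.018),
('tp NW',(423.75,155.5),(209,325.7),.018),('tp NE',(499.5,145),(116.7,350.3),.018),('tp SE',(512.5,213.5),(110.5,294.5),.018),('tp SW',(435.25,226),(192.5,273),.018),
('tin',(161.1,199.9),(464.8,249.3),.02),('in1 foot',(165.75,186),(467,262.5),.008),('in1 tip',(155.5,179.5),(471.5,242.5),.056),('in2 foot',(176.25,197),(452.5,257),.008),('in2 tip',(167,192),(456,237),.056)]
for n,a,b,z in L: print(n,tri(a,b),'z given T',onz(T,a,z),'S',onz(S,b,z))
E
```

```text
bar1 e1 [0.4133 0.2603 0.0811] z given T [0.4132 0.3131] S [0.3134 0.2841]
bar1 e2 [ 0.3091  0.3422 -0.0723] z given T [0.3173 0.2876] S [0.4157 0.3095]
bar2 e1 [0.4743 0.0037 0.0063] z given T [0.4743 0.0041] S [0.4775 0.0026]
bar2 e2 [0.3756 0.0159 0.0115] z given T [0.3756 0.0172] S [0.3718 0.0153]
hL foot [0.4028 0.1617 0.0061] z given T [0.4027 0.1615] S [0.4026 0.162 ]
hL tip [0.4023 0.1629 0.0532] z given T [0.4028 0.1644] S [0.4036 0.1607]
hR foot [ 0.3998 -0.165   0.0055] z given T [ 0.4001 -0.1632] S [ 0.3997 -0.1666]
hR tip [ 0.4    -0.1648  0.0547] z given T [ 0.4001 -0.1637] S [ 0.3983 -0.166 ]
plug head [ 0.3692 -0.2788  0.0058] z given T [ 0.3695 -0.2769] S [ 0.37 -0.28]
plug top [ 0.3687 -0.2784  0.0222] z given T [ 0.3689 -0.2773] S [ 0.3678 -0.2796]
tb NW [0.6779 0.0699 0.0177] z given T [0.678  0.0702] S [0.6781 0.0695]
tb NE [ 0.6574 -0.0678  0.0146] z given T [ 0.6566 -0.0672] S [ 0.6606 -0.0687]
tb SE [ 0.5287 -0.0522  0.0129] z given T [ 0.5279 -0.0534] S [ 0.535  -0.0516]
tb SW [0.5396 0.09   0.0076] z given T [0.5386 0.0888] S [0.5514 0.0858]
tp NW [ 0.6698 -0.2015  0.0142] z given T [ 0.6688 -0.2004] S [ 0.6733 -0.2015]
tp NE [ 0.6862 -0.3411  0.0146] z given T [ 0.6852 -0.3394] S [ 0.6892 -0.3404]
tp SE [ 0.5597 -0.3569  0.0153] z given T [ 0.5593 -0.3562] S [ 0.563  -0.3555]
tp SW [ 0.5402 -0.2177  0.0155] z given T [ 0.5401 -0.2157] S [ 0.5424 -0.2188]
tin [0.5986 0.2722 0.0177] z given T [0.5984 0.2719] S [0.6011 0.2701]
in1 foot [0.625  0.266  0.0094] z given T [0.6257 0.2677] S [0.6237 0.2656]
in1 tip [0.6262 0.2662 0.0574] z given T [0.6273 0.2689] S [0.6251 0.2648]
in2 foot [0.6045 0.2472 0.0094] z given T [0.6052 0.2489] S [0.6032 0.2467]
in2 tip [0.6045 0.2471 0.0566] z given T [0.6053 0.2495] S [0.6041 0.2451]
```

Heights agree with the text (feet at about 0, tips at about 54 mm). Next is a planning helper, then barrel_b, the one near y=0.01.

```bash
cat > go.py <<'E'
import sys,numpy as np
from cell import arm, eyes, probe_bus, sign_off
from scipy.spatial.transform import Rotation as Ro
# go.py x y z yaw [x y z yaw ...]: shift in tool axes, then turn; yaw = heading of tool x (mod pi)
s=probe_bus.sense();q=s['tcp_rot'];R=Ro.from_quat([q[1],q[2],q[3],q[0]]).as_matrix();p=s['eef_pos']
yaw=np.arctan2(R[1,0],R[0,0])
print('t',round(s['t'],2),'at',p.round(4),'yaw',yaw.round(3),'q6',s['qpos'][5].round(2))
a=list(map(float,sys.argv[1:]))
for i in range(0,len(a),4):
    P=np.array(a[i:i+3]);d=P-p;c,n=np.cos(yaw),np.sin(yaw)
    dl=[c*d[0]+n*d[1],n*d[0]-c*d[1],-d[2]];tw=yaw-a[i+3]
    print('shift',np.round(dl,4),'rows>=',np.ceil(np.linalg.norm(dl)/.0417),'then turn',round(tw,3),'rows>=',np.ceil(abs(tw)/.125));p,yaw=P,a[i+3]
E
python3 go.py .46 -.25 .20 .423 .425 .010 .10 -.127 .425 .010 .003 -.127
```

```text
t 0.15 at [ 0.2564 -0.5698  0.2309] yaw 0.423 q6 -0.11
shift [ 0.3169 -0.2081  0.0309] rows>= 10.0 then turn -0.0 rows>= 1.0
shift [ 0.0748 -0.2515  0.1   ] rows>= 7.0 then turn 0.55 rows>= 5.0
shift [ 0.    -0.     0.097] rows>= 3.0 then turn 0.0 rows>= 0.0
```

```bash
python3 shift.py '[[0.03,-0.02,0.003,0],[0.03,-0.02,0.003,0],[0.03,-0.02,0.003,0],[0.03,-0.02,0.003,0],[0.03,-0.02,0.003,0],[0.03,-0.02,0.003,0],[0.03,-0.02,0.003,0],[0.03,-0.02,0.003,0],[0.03,-0.02,0.003,0],[0.03,-0.02,0.003,0]]' 0.06
python3 shift.py '[[0.01,-0.035,0.01,0],[0.01,-0.035,0.01,0],[0.01,-0.035,0.01,0],[0.01,-0.035,0.01,0],[0.01,-0.035,0.01,0],[0.01,-0.035,0.01,0],[0.01,-0.035,0.01,0],[0,0,0.005,0.11],[0,0,0.005,0.11],[0,0,0.005,0.11],[0,0,0.005,0.11],[0,0,0.005,0.11]]'
python3 shift.py '[[0,0,0,0]]'
python3 go.py .425 .010 .05 -.127 .425 .010 .003 -.127
```

```text
t: 0.98
eef_pos: [0.4486, -0.2628, 0.2012]
tcp_rot: [0.0, 0.978, 0.21, -0.0]
ft_force: [0.8, -0.2, -0.2]
opening: 0.0602
finger_force: 0.0
t: 1.98
eef_pos: [0.4113, -0.0122, 0.106]
tcp_rot: [0.0, 0.998, -0.066, -0.0]
ft_force: [0.2, -0.1, 0.8]
opening: 0.0597
finger_force: 0.0
t: 2.07
eef_pos: [0.411, -0.0123, 0.1056]
tcp_rot: [-0.0, 0.998, -0.066, -0.001]
ft_force: [-0.4, 0.4, -0.2]
opening: 0.0599
finger_force: 0.0
t 2.07 at [ 0.411  -0.0123  0.1056] yaw -0.132 q6 1.51
shift [ 0.0109 -0.0239  0.0556] rows>= 2.0 then turn -0.005 rows>= 1.0
shift [ 0.    -0.     0.047] rows>= 2.0 then turn 0.0 rows>= 0.0
```

```bash
python3 shift.py '[[0.006,-0.012,0.028,0],[0.005,-0.012,0.028,0],[0,0,0,0]]' 
python3 go.py .425 .010 .003 -.127
python3 - <<'E'
from cell import arm, eyes, probe_bus, sign_off
import cv2
cv2.imwrite('pics/w1.png',eyes.grab_frame('wrist')['pixels'])
E
```

```text
t: 2.32
eef_pos: [0.4248, 0.011, 0.0472]
tcp_rot: [-0.0, 0.998, -0.061, -0.002]
ft_force: [-0.4, -0.2, -0.4]
opening: 0.0598
finger_force: 0.0
t 2.32 at [0.4248 0.011  0.0472] yaw -0.123 q6 1.56
shift [0.0003 0.001  0.0442] rows>= 2.0 then turn 0.004 rows>= 1.0
```

View pics/w1.png

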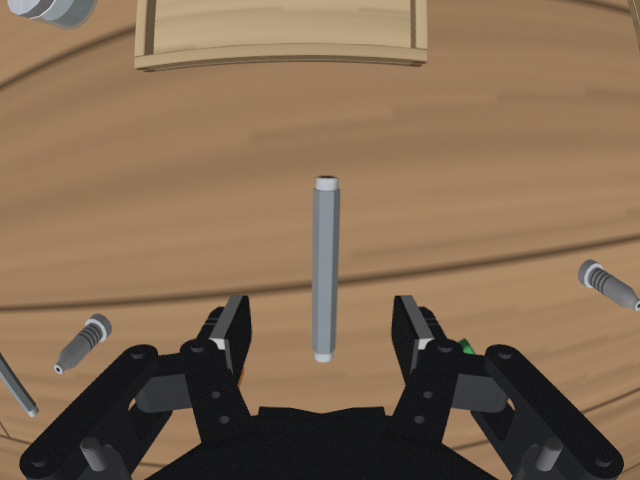

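The wrist view shows the barrel centred between the pads and lined up with them, with its ends at (326,180) and (322,358). I'll check its middle with the fisheye model and descend.

```bash
cat > wr.py <<'E'
import sys,numpy as np
from cell import arm, eyes, probe_bus, sign_off
from scipy.spatial.transform import Rotation as Ro
def pix(px,z,p,q):
    M=arm_M; f=371.6483; d=np.array([px[0]-321.075,px[1]-241.154]);r=np.hypot(*d);th=r/f
    v=np.array([*(d/r*np.sin(th)),np.cos(th)]);R=Ro.from_quat([q[1],q[2],q[3],q[0]]).as_matrix()
    o=R@M[:3,3]+p;w=R@(M[:3,:3]@v);return (o+w*(z-o[2])/w[2]).round(4)
arm_M=np.array([[-6.2e-4,-.9564057,-.29204067,.07585078],[1,-5.757e-4,-2.386e-4,4.745e-4],[6e-5,-.29204076,.95640587,-.14257128],[0,0,0,1]])
E
python3 - <<'E'
from wr import *
s=probe_bus.sense();a=pix((326,177),.009,s['eef_pos'],s['tcp_rot']);b=pix((322,361),.009,s['eef_pos'],s['tcp_rot']);print(a,b,(a+b)/2,np.hypot(*(a-b)[:2]))
E
python3 shift.py '[[0,0,0.022,0],[0,0,0.022,0],[0,0,0,0],[0,0,0,0]]'
python3 shift.py '[[0,0,0,0],[0,0,0,0],[0,0,0,0],[0,0,0,0],[0,0,0,0],[0,0,0,0]]' 0
```

```text
[0.4768 0.0012 0.009 ] [0.3704 0.0163 0.009 ] [0.4236  0.00875 0.009  ] 0.10746613420050058
t: 2.7
eef_pos: [0.425, 0.0097, 0.0071]
tcp_rot: [0.0, 0.998, -0.063, -0.001]
ft_force: [-0.8, -0.3, 0.4]
opening: 0.0599
finger_force: 0.0
t: 3.2
eef_pos: [0.4256, 0.01, 0.0071]
tcp_rot: [0.0, 0.998, -0.063, 0.001]
ft_force: [-0.6, 0.0, 11.8]
opening: 0.0084
finger_force: 52.6
```

The opening is 8.4 mm, less than the 13.9 mm across the corners, and there is an upward force, so the pads sit too high on the sloping flats. I'll reopen, go lower and re-grip.

```bash
python3 shift.py '[[0,0,0,0],[0,0,0,0],[0,0,0.003,0],[0,0,0.003,0],[0,0,0,0]]' 0.03
python3 shift.py '[[0,0,0,0],[0,0,0,0],[0,0,0,0],[0,0,0,0]]' 0
```

```text
t: 3.62
eef_pos: [0.4251, 0.0101, -0.0003]
tcp_rot: [0.0, 0.998, -0.064, -0.0]
ft_force: [-0.4, -0.0, 0.2]
opening: 0.0303
finger_force: 0.0
t: 3.95
eef_pos: [0.4253, 0.0101, 0.0005]
tcp_rot: [0.0, 0.998, -0.064, 0.0]
ft_force: [-1.2, 0.5, 7.9]
opening: 0.0106
finger_force: 59.1
```

```bash
python3 shift.py '[[0,0,-0.005,0],[0,0,-0.015,0],[0,0,-0.015,0],[0,0,0,0]]'
python3 - <<'E'
from cell import arm, eyes, probe_bus, sign_off
import cv2
w=eyes.grab_frame('wrist')['pixels'][150:450,180:460];cv2.imwrite('pics/w2.png',cv2.resize(w,None,fx=2,fy=2))
E
```

```text
t: 4.28
eef_pos: [0.4258, 0.01, 0.0371]
tcp_rot: [0.0, 0.998, -0.063, 0.001]
ft_force: [-0.2, -0.2, -0.2]
opening: 0.0107
finger_force: 58.6
```

View pics/w2.png

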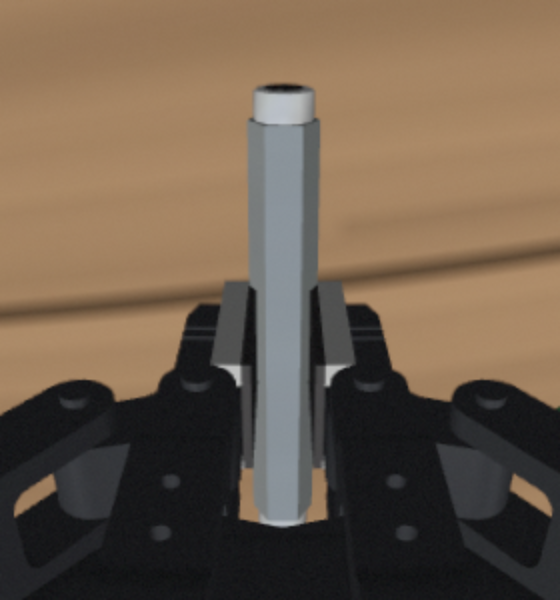

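The barrel is held level with a flat up. Next is its place in the tray, checked with the tray's near corners in the first wrist picture: (137,66) and (427,58).

```bash
python3 - <<'E'
from wr import *
p=np.array([.4248,.011,.0472]);q=[0,.998,-.061,-.002]
a=pix((137,62),.018,p,q);b=pix((427,54),.018,p,q);d=(a-b)[:2];print(a,b,np.hypot(*d),'yaw',np.arctan2(-d[0],d[1]))
u=d/np.hypot(*d);print('centre',(a+b)[:2]/2+.066*np.array([u[1],-u[0]]))
E
python3 go.py .426 .01 .10 -.127 .5722 .0124 .10 1.456 .5722 .0124 .03 1.456
```

```text
[0.5502 0.0861 0.018 ] [ 0.532  -0.0521  0.018 ] 0.13939325665181942 yaw -0.13093970094387264
centre [0.60653502 0.00838265]
t 4.33 at [0.4257 0.01   0.0362] yaw -0.127 q6 1.57
shift [ 0.0003 -0.     -0.0638] rows>= 2.0 then turn -0.0 rows>= 1.0
shift [ 0.1447 -0.0209 -0.    ] rows>= 4.0 then turn -1.583 rows>= 13.0
shift [0.   0.   0.07] rows>= 2.0 then turn 0.0 rows>= 0.0
```

```bash
python3 shift.py '[[0,0,-0.03,0],[0,0,-0.03,0],[0.037,-0.005,0,0],[0.037,-0.005,0,0],[0.037,-0.005,0,0],[0.037,-0.006,0,0]]'
python3 shift.py '[[0,0,0,-0.12],[0,0,0,-0.12],[0,0,0,-0.12],[0,0,0,-0.12],[0,0,0,-0.12],[0,0,0,-0.12],[0,0,0,-0.12],[0,0,0,-0.12],[0,0,0,-0.12],[0,0,0,-0.12],[0,0,0,-0.12],[0,0,0,-0.12]]'
python3 shift.py '[[0,0,0.01,-0.12],[0,0,0.01,0],[0,0,0,0]]'
python3 go.py .5747 .0124 .03 1.449
```

```text
t: 4.83
eef_pos: [0.5762, 0.0121, 0.0949]
tcp_rot: [0.0, 0.998, -0.064, -0.0]
ft_force: [-0.5, 0.1, -0.3]
opening: 0.0108
finger_force: 58.8
t: 5.83
eef_pos: [0.5744, 0.0121, 0.0942]
tcp_rot: [-0.0, 0.79, 0.613, -0.001]
ft_force: [0.1, 0.1, -1.5]
opening: 0.0109
finger_force: 58.8
t: 6.08
eef_pos: [0.5736, 0.0122, 0.0728]
tcp_rot: [-0.001, 0.755, 0.655, -0.001]
ft_force: [-0.2, -0.3, -0.6]
opening: 0.0104
finger_force: 58.8
t 6.08 at [0.5736 0.0122 0.0728] yaw 1.429 q6 0.05
shift [0.0004 0.001  0.0428] rows>= 2.0 then turn -0.02 rows>= 1.0
```

```bash
python3 shift.py '[[0,0.001,0.022,-0.02],[0,0,0.022,0],[0,0,0,0]]'
python3 go.py .5747 .0124 .008 1.449
python3 - <<'E'
from cell import arm, eyes, probe_bus, sign_off
import cv2
from crop import crop
cv2.imwrite('pics/w3.png',cv2.resize(eyes.grab_frame('wrist')['pixels'],None,fx=1.2,fy=1.2))
E
```

```text
t: 6.33
eef_pos: [0.574, 0.0121, 0.0278]
tcp_rot: [-0.002, 0.749, 0.663, -0.002]
ft_force: [-0.9, 1.3, -1.5]
opening: 0.0105
finger_force: 58.8
t 6.33 at [0.574  0.0121 0.0278] yaw 1.449 q6 0.03
shift [0.0004 0.0007 0.0198] rows>= 1.0 then turn -0.0 rows>= 1.0
```

View pics/w3.png

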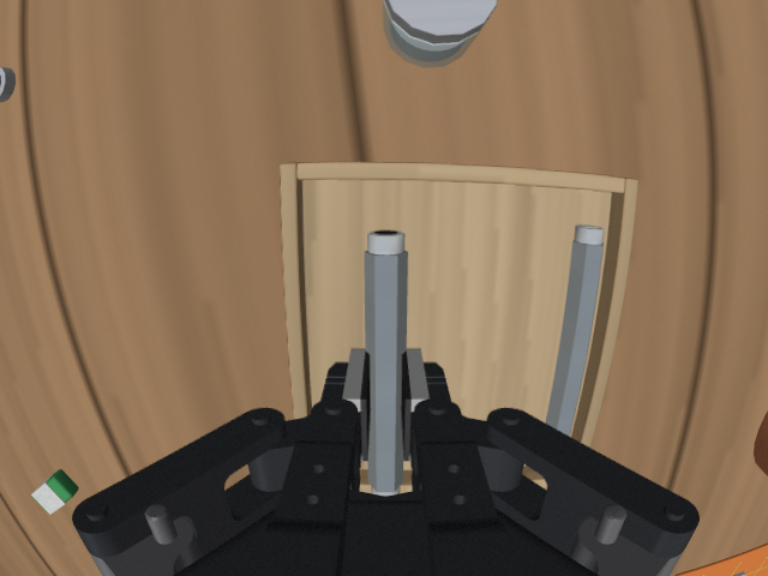

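The held barrel lines up with the tray and clears the walls. Its far end is at (386,237) and the tray wall is at (300,175). Lowering now.

```bash
python3 shift.py '[[0,0.0007,0.013,0],[0,0,0.005,0],[0,0,0,0],[0,0,0,0]]'
python3 shift.py '[[0,0,0.001,0],[0,0,0.001,0],[0,0,0,0]]'
```

```text
t: 6.72
eef_pos: [0.5765, 0.0119, 0.0135]
tcp_rot: [0.0, 0.748, 0.664, -0.0]
ft_force: [0.0, 0.2, -0.8]
opening: 0.0104
finger_force: 58.8
t: 6.97
eef_pos: [0.5765, 0.0119, 0.0115]
tcp_rot: [0.0, 0.748, 0.664, 0.0]
ft_force: [0.7, 0.1, -1.2]
opening: 0.0108
finger_force: 58.8
```

```bash
python3 shift.py '[[0,0,0.002,0],[0,0,0.001,0],[0,0,0,0],[0,0,0,0]]'
python3 shift.py '[[0,0,0.001,0],[0,0,0,0]]'
python3 shift.py '[[0,0,0.001,0],[0,0,0,0]]'
```

```text
t: 7.3
eef_pos: [0.5764, 0.0119, 0.0082]
tcp_rot: [-0.0, 0.748, 0.664, -0.0]
ft_force: [0.4, -0.7, -0.1]
opening: 0.0106
finger_force: 58.8
t: 7.47
eef_pos: [0.5764, 0.0119, 0.0072]
tcp_rot: [-0.0, 0.748, 0.664, -0.0]
ft_force: [0.4, -0.7, 0.8]
opening: 0.0106
finger_force: 58.8
t: 7.63
eef_pos: [0.5765, 0.0119, 0.0066]
tcp_rot: [0.0, 0.748, 0.664, 0.0]
ft_force: [-0.9, -0.6, 4.0]
opening: 0.0106
finger_force: 60.3
```

Contact at z=6.6 mm. I'll release it and go to barrel_a.

```bash
python3 shift.py '[[0,0,0,0],[0,0,0,0],[0,0,-0.002,0],[0,0,-0.01,0],[0,0,-0.03,0],[0,0,-0.04,0],[0,0,-0.02,0]]' 0.022
python3 go.py .45 .25 .10 1.449 .365 .2986 .06 .252
```

```text
t: 8.22
eef_pos: [0.5772, 0.0119, 0.1124]
tcp_rot: [0.001, 0.748, 0.664, 0.001]
ft_force: [-0.1, -0.1, 1.2]
opening: 0.0218
finger_force: 0.0
t 8.22 at [0.5772 0.0119 0.1124] yaw 1.453 q6 0.02
shift [ 0.2215 -0.1544  0.0124] rows>= 7.0 then turn 0.004 rows>= 1.0
shift [ 0.0379 -0.0903  0.04  ] rows>= 3.0 then turn 1.197 rows>= 10.0
```

```bash
python3 shift.py '[[0.0316,-0.022,0,0],[0.0316,-0.022,0,0],[0.0316,-0.022,0,0],[0.0316,-0.022,0,0],[0.0316,-0.022,0,0],[0.0316,-0.022,0,0],[0.0316,-0.022,0,0],[0.0126,-0.03,0,0],[0.0126,-0.03,0,0],[0.0126,-0.03,0,0]]' 0.06
python3 shift.py '[[0,0,0.005,0.12],[0,0,0.005,0.12],[0,0,0.005,0.12],[0,0,0.005,0.12],[0,0,0.005,0.12],[0,0,0.005,0.12],[0,0,0.005,0.12],[0,0,0.005,0.12],[0,0,0.005,0.12],[0,0,0.005,0.12],[0,0,0,0]]'
python3 go.py .365 .2986 .05 .252
```

```text
t: 9.05
eef_pos: [0.3632, 0.2987, 0.1089]
tcp_rot: [0.0, 0.747, 0.664, 0.0]
ft_force: [1.0, 1.1, 0.1]
opening: 0.0601
finger_force: 0.0
t: 9.97
eef_pos: [0.3645, 0.2977, 0.0582]
tcp_rot: [0.0, 0.992, 0.123, -0.0]
ft_force: [0.4, 0.5, 0.7]
opening: 0.0599
finger_force: 0.0
t 9.97 at [0.3645 0.2977 0.0582] yaw 0.247 q6 1.87
shift [ 0.0007 -0.0007  0.0082] rows>= 1.0 then turn -0.005 rows>= 1.0
```

```bash
python3 shift.py '[[0,0,0.025,0],[0,0,0.025,0],[0,0,0.006,0],[0,0,0.002,0],[0,0,0,0],[0,0,0,0]]' 0.04
python3 shift.py '[[0,0,0,0],[0,0,0,0],[0,0,0,0],[0,0,0,0],[0,0,0,0]]' 0
```

```text
t: 10.47
eef_pos: [0.365, 0.298, 0.0013]
tcp_rot: [-0.0, 0.992, 0.127, 0.0]
ft_force: [0.1, -0.5, -0.1]
opening: 0.0403
finger_force: 0.0
t: 10.88
eef_pos: [0.3649, 0.298, 0.0013]
tcp_rot: [-0.0, 0.992, 0.126, 0.001]
ft_force: [-1.3, -0.7, 9.9]
opening: 0.0105
finger_force: 58.6
```

```bash
python3 shift.py '[[0,0,-0.005,0],[0,0,-0.015,0],[0,0,-0.03,0],[0,0,-0.04,0],[0,0,0,0]]'
python3 go.py .45 .25 .09 .252 .6135 .0076 .09 1.449
```

```text
t: 11.3
eef_pos: [0.3662, 0.2989, 0.0959]
tcp_rot: [-0.002, 0.992, 0.126, 0.004]
ft_force: [1.3, -0.7, 0.2]
opening: 0.0108
finger_force: 59.0
t 11.3 at [0.3662 0.2989 0.0959] yaw 0.253 q6 1.86
shift [0.0689 0.0684 0.0059] rows>= 3.0 then turn 0.001 rows>= 1.0
shift [ 0.0979  0.2755 -0.    ] rows>= 8.0 then turn -1.197 rows>= 10.0
```

```bash
python3 shift.py '[[0.023,0.0228,0,0],[0.023,0.0228,0,0],[0.023,0.0228,0,0],[0.0122,0.0344,0,0],[0.0122,0.0344,0,0],[0.0122,0.0344,0,0],[0.0122,0.0344,0,0],[0.0122,0.0344,0,0],[0.0122,0.0344,0,0],[0.0122,0.0344,0,0],[0.0122,0.0344,0,0]]'
python3 shift.py '[[0,0,0,-0.12],[0,0,0,-0.12],[0,0,0,-0.12],[0,0,0,-0.12],[0,0,0,-0.12],[0,0,0.005,-0.12],[0,0,0.005,-0.12],[0,0,0.01,-0.12],[0,0,0.01,-0.12],[0,0,0.005,-0.12],[0,0,0,0],[0,0,0,0]]'
python3 go.py .6135 .0076 .03 1.449
```

```text
t: 12.22
eef_pos: [0.6125, 0.005, 0.0909]
tcp_rot: [0.0, 0.992, 0.126, 0.0]
ft_force: [0.2, 0.6, -0.4]
opening: 0.0107
finger_force: 59.0
t: 13.22
eef_pos: [0.6118, 0.0068, 0.0556]
tcp_rot: [-0.0, 0.749, 0.663, -0.0]
ft_force: [-0.4, -0.3, 0.8]
opening: 0.0106
finger_force: 59.0
t 13.22 at [0.6118 0.0068 0.0556] yaw 1.449 q6 0.03
shift [0.001  0.0016 0.0256] rows>= 1.0 then turn 0.0 rows>= 1.0
```

```bash
python3 shift.py '[[0.0005,0.0008,0.02,0],[0.0005,0.0008,0.015,0],[0,0,0.006,0],[0,0,0,0],[0,0,0,0]]'
python3 - <<'E'
from cell import arm, eyes, probe_bus, sign_off
import cv2
cv2.imwrite('pics/w4.png',eyes.grab_frame('wrist')['pixels'])
E
```

```text
t: 13.63
eef_pos: [0.6138, 0.0076, 0.0149]
tcp_rot: [0.0, 0.748, 0.664, 0.0]
ft_force: [-0.3, -0.8, 0.3]
opening: 0.0108
finger_force: 59.0
```

View pics/w4.png

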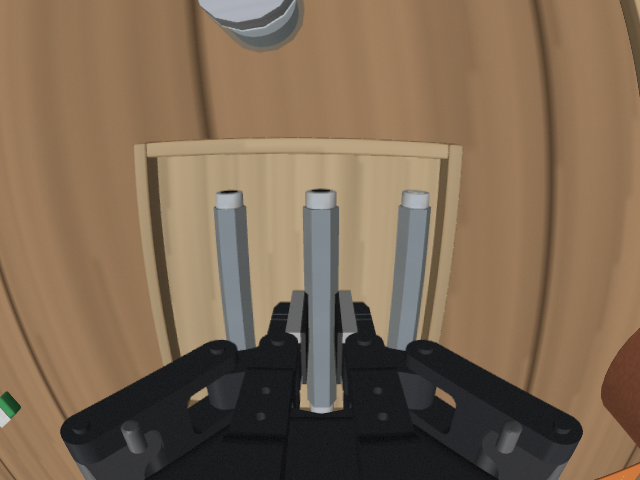

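The barrel is centred between the first placed one (ending at (230,198)) and the resident one (ending at (415,198)). I'll lower it until it touches.

```bash
python3 shift.py '[[0,0,0.004,0],[0,0,0.002,0],[0,0,0.001,0],[0,0,0,0],[0,0,0,0]]'
python3 shift.py '[[0,0,0.001,0],[0,0,0,0]]'
python3 shift.py '[[0,0,0.0007,0],[0,0,0,0]]'
```

```text
t: 14.1
eef_pos: [0.6136, 0.0076, 0.0074]
tcp_rot: [0.0, 0.748, 0.664, 0.0]
ft_force: [0.9, 0.1, 0.7]
opening: 0.0109
finger_force: 59.1
t: 14.27
eef_pos: [0.6136, 0.0076, 0.0073]
tcp_rot: [0.0, 0.748, 0.664, 0.0]
ft_force: [-3.5, 0.2, 11.5]
opening: 0.0108
finger_force: 60.3
t: 14.43
eef_pos: [0.6137, 0.0076, 0.0073]
tcp_rot: [0.0, 0.748, 0.664, 0.0]
ft_force: [-6.2, -0.8, 19.6]
opening: 0.0107
finger_force: 61.0
```

```bash
python3 shift.py '[[0,0,-0.0015,0],[0,0,0,0]]'
python3 shift.py '[[0,0,0,0],[0,0,0,0],[0,0,-0.002,0],[0,0,-0.01,0],[0,0,-0.03,0],[0,0,-0.04,0],[0,0,-0.02,0]]' 0.022
python3 go.py .45 -.20 .11 1.449 .369 -.2785 .08 1.449
```

```text
t: 14.6
eef_pos: [0.6138, 0.0076, 0.0076]
tcp_rot: [0.0, 0.748, 0.664, 0.0]
ft_force: [-0.2, -0.2, 0.2]
opening: 0.0109
finger_force: 59.0
t: 15.18
eef_pos: [0.6145, 0.0075, 0.1133]
tcp_rot: [0.001, 0.748, 0.664, 0.001]
ft_force: [-0.3, -1.2, 0.9]
opening: 0.0222
finger_force: 0.0
t 15.18 at [0.6145 0.0075 0.1133] yaw 1.453 q6 0.02
shift [-0.2255 -0.1389  0.0033] rows>= 7.0 then turn 0.004 rows>= 1.0
shift [-0.0878 -0.0709  0.03  ] rows>= 3.0 then turn 0.0 rows>= 0.0
```

```bash
python3 shift.py '[[-0.0322,-0.0198,0,0],[-0.0322,-0.0198,0,0],[-0.0322,-0.0198,0,0],[-0.0322,-0.0198,0,0],[-0.0322,-0.0198,0,0],[-0.0322,-0.0198,0,0],[-0.0322,-0.0198,0,0],[-0.0293,-0.0236,0,0],[-0.0293,-0.0236,0,0],[-0.0293,-0.0236,0,0],[0,0,0,0],[0,0,0,0]]' 0.06
python3 go.py .369 -.2785 .05 1.449
python3 - <<'E'
from cell import arm, eyes, probe_bus, sign_off
import cv2
cv2.imwrite('pics/w5.png',eyes.grab_frame('wrist')['pixels'])
E
```

```text
t: 16.18
eef_pos: [0.3677, -0.2802, 0.1098]
tcp_rot: [0.0, 0.749, 0.663, 0.0]
ft_force: [0.8, -0.1, -0.4]
opening: 0.0601
finger_force: 0.0
t 16.18 at [ 0.3677 -0.2802  0.1098] yaw 1.449 q6 -0.67
shift [0.0019 0.001  0.0598] rows>= 2.0 then turn -0.0 rows>= 1.0
```

View pics/w5.png

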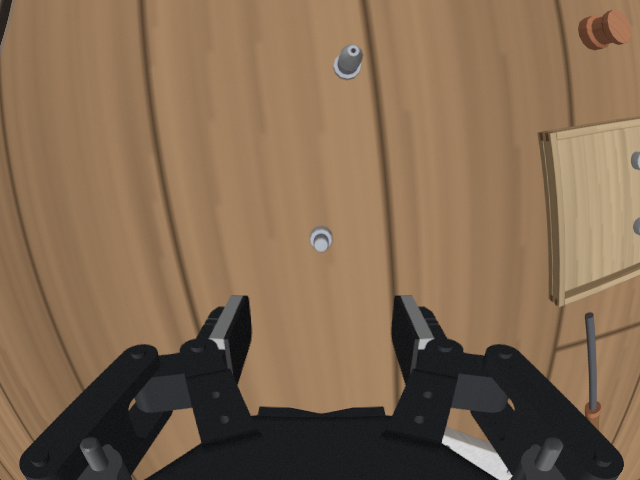

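The plug is at (320,239) with its spigot top at (320,244), and housing_b's foot is at (347,67).

```bash
python3 - <<'E'
from wr import *
s=probe_bus.sense();p,q=s['eef_pos'],s['tcp_rot']
print(pix((320,244),.022,p,q),pix((320.5,238.5),.006,p,q),'hous',pix((347,67),.006,p,q),pix((353,50),.054,p,q))
E
python3 shift.py '[[0.001,0.001,0.035,0],[0.001,0,0.035,0],[0,0,0.025,0],[0,0,0.01,0],[0,0,0,0],[0,0,0,0]]' 0.06
python3 go.py .369 -.2785 .003 1.449
```

```text
[ 0.3687 -0.2758  0.022 ] [ 0.3689 -0.2768  0.006 ] hous [ 0.4    -0.1635  0.006 ] [ 0.4    -0.1623  0.054 ]
t: 16.73
eef_pos: [0.3706, -0.2766, 0.0045]
tcp_rot: [-0.0, 0.747, 0.665, -0.0]
ft_force: [0.5, 0.4, 0.5]
opening: 0.0602
finger_force: 0.0
t 16.73 at [ 0.3706 -0.2766  0.0045] yaw 1.454 q6 -0.67
shift [-0.0021 -0.0014  0.0015] rows>= 1.0 then turn 0.005 rows>= 1.0
```

```bash
python3 shift.py '[[0,-0.0015,0.0015,0],[0,0,0,0],[0,0,0,0]]' 0.03
python3 shift.py '[[0,0,0,0],[0,0,0,0],[0,0,0,0],[0,0,0,0]]' 0
python3 shift.py '[[0,0,-0.005,0],[0,0,-0.025,0],[0,0,-0.04,0],[0,0,0,0]]'
python3 go.py .605 -.277 .07 1.449 .605 -.277 .015 1.449
```

```text
t: 16.98
eef_pos: [0.3688, -0.2771, 0.0037]
tcp_rot: [0.001, 0.748, 0.664, 0.0]
ft_force: [-0.3, 0.8, 1.0]
opening: 0.0301
finger_force: 0.0
t: 17.32
eef_pos: [0.3687, -0.2771, 0.0035]
tcp_rot: [0.001, 0.748, 0.664, 0.0]
ft_force: [-0.6, 1.7, 11.3]
opening: 0.012
finger_force: 58.6
t: 17.65
eef_pos: [0.3698, -0.2781, 0.0776]
tcp_rot: [0.003, 0.748, 0.664, 0.0]
ft_force: [0.5, -0.7, 0.8]
opening: 0.0122
finger_force: 58.6
t 17.65 at [ 0.3698 -0.2781  0.0776] yaw 1.453 q6 -0.67
shift [0.0287 0.2335 0.0076] rows>= 6.0 then turn 0.004 rows>= 1.0
shift [0.    0.    0.055] rows>= 2.0 then turn 0.0 rows>= 0.0
```

Run:
```python
from cell import arm, eyes, probe_bus, sign_off
import cv2
w=eyes.grab_frame('wrist')['pixels'][200:450,200:440];s=eyes.grab_frame('scene')['pixels']
cv2.imwrite('pics/w6.png',cv2.resize(w,None,fx=1.5,fy=1.5));import numpy as np
a=cv2.resize(w,(360,375));b=cv2.resize(s[140:265,90:230],(420,375),interpolation=cv2.INTER_CUBIC)
cv2.imwrite('pics/w6.png',np.hstack([a,b]))
```

```text
(no output)
```

View pics/w6.png

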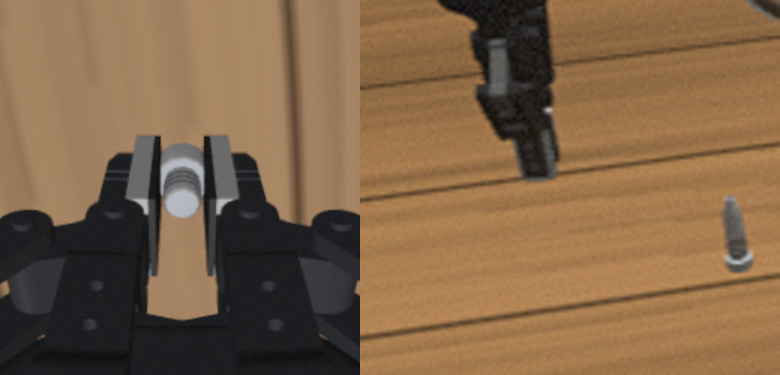

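The plug is upright, with its head between the pads. On to its tray.

```bash
python3 shift.py '[[0.0048,0.039,0,0],[0.0048,0.039,0,0],[0.0048,0.039,0,0],[0.0048,0.039,0,0],[0.0048,0.039,0,0],[0.0048,0.039,0,0],[0,0,0.02,0],[0,0,0.02,0],[0,0,0,0],[0,0,0,0]]'
python3 go.py .605 -.277 .012 1.449
```

```text
t: 18.58
eef_pos: [0.6032, -0.2752, 0.0306]
tcp_rot: [-0.002, 0.748, 0.664, -0.001]
ft_force: [0.3, 0.8, 0.0]
opening: 0.012
finger_force: 58.7
t 18.58 at [ 0.6032 -0.2752  0.0306] yaw 1.453 q6 -0.41
shift [-0.0016  0.002   0.0186] rows>= 1.0 then turn 0.004 rows>= 1.0
```

```bash
python3 shift.py '[[0,0,0.01,0],[0,0,0.006,0],[0,0,0.002,0],[0,0,0,0],[0,0,0,0]]'
python3 shift.py '[[0,0,0.001,0],[0,0,0,0]]'
python3 shift.py '[[0,0,0.001,0],[0,0,0,0]]'
```

```text
t: 19.0
eef_pos: [0.6043, -0.2759, 0.0149]
tcp_rot: [0.0, 0.748, 0.664, 0.0]
ft_force: [-0.1, -0.7, 0.5]
opening: 0.0121
finger_force: 58.7
t: 19.17
eef_pos: [0.6043, -0.2759, 0.0139]
tcp_rot: [0.0, 0.748, 0.664, 0.0]
ft_force: [-0.6, -0.3, 0.5]
opening: 0.0119
finger_force: 58.7
t: 19.33
eef_pos: [0.6042, -0.2758, 0.0126]
tcp_rot: [0.0, 0.748, 0.664, -0.0]
ft_force: [-0.4, 0.0, -1.2]
opening: 0.012
finger_force: 58.7
```

```bash
python3 shift.py '[[0,0,0.0015,0],[0,0,0,0]]'
python3 shift.py '[[0,0,0.001,0],[0,0,0,0]]'
python3 shift.py '[[0,0,0.0007,0],[0,0,0,0]]'
```

```text
t: 19.5
eef_pos: [0.6042, -0.2757, 0.0109]
tcp_rot: [-0.0, 0.748, 0.664, -0.0]
ft_force: [0.2, -0.9, -0.2]
opening: 0.0123
finger_force: 58.7
t: 19.67
eef_pos: [0.6042, -0.2757, 0.0099]
tcp_rot: [-0.0, 0.748, 0.664, -0.0]
ft_force: [-0.5, -0.2, -0.2]
opening: 0.012
finger_force: 58.7
t: 19.83
eef_pos: [0.6043, -0.2758, 0.0097]
tcp_rot: [0.0, 0.748, 0.664, 0.0]
ft_force: [-1.3, 0.4, 2.6]
opening: 0.0119
finger_force: 59.1
```

```bash
python3 shift.py '[[0,0,0,0],[0,0,0,0],[0,0,0,0],[0,0,-0.01,0],[0,0,-0.03,0],[0,0,-0.04,0],[0,0,-0.03,0]]' 0.03
python3 go.py .40 -.1645 .12 .82 .40 -.1645 .022 .82
```

```text
t: 20.42
eef_pos: [0.6044, -0.2759, 0.1223]
tcp_rot: [0.001, 0.748, 0.664, 0.0]
ft_force: [-0.1, 0.1, 0.4]
opening: 0.0302
finger_force: 0.0
t 20.42 at [ 0.6044 -0.2759  0.1223] yaw 1.453 q6 -0.41
shift [ 0.0865 -0.2161  0.0023] rows>= 6.0 then turn 0.633 rows>= 6.0
shift [0.    0.    0.098] rows>= 3.0 then turn 0.0 rows>= 0.0
```

```bash
python3 shift.py '[[0.0144,-0.036,0,0],[0.0144,-0.036,0,0],[0.0144,-0.036,0,0],[0.0144,-0.036,0,0],[0.0144,-0.036,0,0],[0.0144,-0.036,0,0],[0,0,0,0.1055],[0,0,0,0.1055],[0,0,0,0.1055],[0,0,0,0.1055],[0,0,0,0.1055],[0,0,0,0.1055]]' 0.06
python3 shift.py '[[0,0,0,0]]'
python3 go.py .40 -.1645 .07 .82 .40 -.1645 .022 .82
```

```text
t: 21.42
eef_pos: [0.4001, -0.1646, 0.1201]
tcp_rot: [0.0, 0.918, 0.396, 0.0]
ft_force: [0.4, 0.8, -0.2]
opening: 0.06
finger_force: 0.0
t: 21.5
eef_pos: [0.4, -0.1646, 0.12]
tcp_rot: [0.0, 0.918, 0.396, 0.0]
ft_force: [-0.0, -0.1, 1.1]
opening: 0.0601
finger_force: 0.0
t 21.5 at [ 0.4    -0.1646  0.12  ] yaw 0.815 q6 0.21
shift [ 0.0001 -0.0001  0.05  ] rows>= 2.0 then turn -0.005 rows>= 1.0
shift [0.    0.    0.048] rows>= 2.0 then turn 0.0 rows>= 0.0
```

```bash
python3 shift.py '[[0,0,0.035,0],[0,0,0.035,0],[0,0,0.022,0],[0,0,0.006,0],[0,0,0,0],[0,0,0,0]]' 0.05
python3 shift.py '[[0,0,0,0],[0,0,0,0],[0,0,0,0]]' 0.026
python3 shift.py '[[0,0,0,0],[0,0,0,0],[0,0,0,0],[0,0,0,0]]' 0
```

```text
t: 22.0
eef_pos: [0.4002, -0.1647, 0.0221]
tcp_rot: [0.0, 0.917, 0.399, 0.0]
ft_force: [0.4, 0.4, 0.2]
opening: 0.0497
finger_force: 0.0
t: 22.25
eef_pos: [0.4003, -0.1648, 0.0224]
tcp_rot: [0.001, 0.917, 0.399, 0.001]
ft_force: [0.7, -0.1, 0.3]
opening: 0.0262
finger_force: 0.0
t: 22.58
eef_pos: [0.4002, -0.1647, 0.0221]
tcp_rot: [0.001, 0.917, 0.399, 0.0]
ft_force: [-1.7, 0.3, 9.3]
opening: 0.0107
finger_force: 58.5
```

```bash
python3 shift.py '[[0,0,-0.005,0],[0,0,-0.025,0],[0,0,-0.035,0],[0,0,-0.035,0],[0,0,0,0]]'
python3 go.py .5914 .298 .12 .82 .5914 .298 .03 .82
```

```text
t: 23.0
eef_pos: [0.4014, -0.1653, 0.1265]
tcp_rot: [0.003, 0.917, 0.399, 0.002]
ft_force: [0.6, -0.0, -1.1]
opening: 0.0103
finger_force: 58.6
t 23.0 at [ 0.4014 -0.1653  0.1265] yaw 0.82 q6 0.21
shift [ 0.4684 -0.1771  0.0065] rows>= 13.0 then turn 0.0 rows>= 1.0
shift [0.   0.   0.09] rows>= 3.0 then turn 0.0 rows>= 0.0
```

```bash
python3 shift.py '[[0.036,-0.0136,0,0],[0.036,-0.0136,0,0],[0.036,-0.0136,0,0],[0.036,-0.0136,0,0],[0.036,-0.0136,0,0],[0.036,-0.0136,0,0],[0.036,-0.0136,0,0],[0.036,-0.0136,0,0],[0.036,-0.0136,0,0],[0.036,-0.0136,0,0],[0.036,-0.0136,0,0],[0.036,-0.0136,0,0]]'
python3 shift.py '[[0.036,-0.0136,0,0],[0,0,0,0],[0,0,0,0]]'
python3 go.py .5914 .298 .04 .82
```

```text
t: 24.0
eef_pos: [0.5755, 0.2646, 0.1215]
tcp_rot: [0.0, 0.917, 0.399, -0.0]
ft_force: [0.5, -0.6, -0.7]
opening: 0.0107
finger_force: 58.6
t: 24.25
eef_pos: [0.5896, 0.2997, 0.1207]
tcp_rot: [0.0, 0.917, 0.4, -0.0]
ft_force: [-0.8, -0.2, -1.3]
opening: 0.0107
finger_force: 58.6
t 24.25 at [0.5896 0.2997 0.1207] yaw 0.822 q6 1.12
shift [-0.      0.0025  0.0807] rows>= 2.0 then turn 0.002 rows>= 1.0
```

```bash
python3 shift.py '[[0,0.0025,0.025,0],[0,0,0.01,0],[0,0,0,0],[0,0,0,0]]'
python3 - <<'E'
from cell import arm, eyes, probe_bus, sign_off
import cv2
s=probe_bus.sense();print(s['eef_pos'],s['tcp_rot'])
cv2.imwrite('pics/w7.png',eyes.grab_frame('wrist')['pixels'])
E
```

```text
t: 24.58
eef_pos: [0.5915, 0.2956, 0.0861]
tcp_rot: [0.0, 0.917, 0.398, -0.001]
ft_force: [-0.1, -0.0, 0.5]
opening: 0.0107
finger_force: 58.6
[0.59148319 0.29558124 0.08614534] [ 9.61010876e-06  9.17353170e-01  3.98073352e-01 -8.76327759e-04]
```

View pics/w7.png

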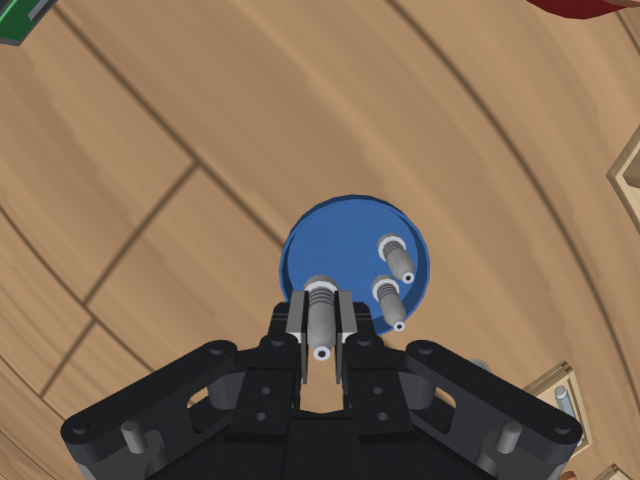

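The held housing is upright. The tin's housings have feet at (391,246) and (386,289) and tips at (408,278) and (399,327). The rim passes (280,268), (429,268) and (355,195). I'll refine the tin's position from these.

```bash
python3 - <<'E'
from wr import *
s=probe_bus.sense();p,q=s['eef_pos'],s['tcp_rot']
for n,x,z in(('in1t',(408,278),.056),('in1f',(391,246),.008),('in2t',(399,327),.056),('in2f',(386,289),.008)):print(n,pix(x,z,p,q))
P=np.array([pix(x,.02,p,q)[:2] for x in((280,268),(429,268),(355,195),(300,221),(409,221))])
A=np.c_[2*P,np.ones(5)];c=np.linalg.lstsq(A,(P**2).sum(1),rcond=None)[0];print('tin',c[:2],'r',np.sqrt(c[2]+c[:2]@c[:2]))
E
python3 go.py .5914 .298 .03 .82
```

```text
in1t [0.627  0.2673 0.056 ]
in1f [0.628 0.269 0.008]
in2t [0.6054 0.2477 0.056 ]
in2f [0.6065 0.2483 0.008 ]
tin [0.60236214 0.27614389] r 0.0457934684772724
t 24.63 at [0.5919 0.2959 0.0869] yaw 0.819 q6 1.12
shift [ 0.0012 -0.0018  0.0569] rows>= 2.0 then turn -0.001 rows>= 1.0
```

```bash
python3 go.py .5955 .301 .035 .82; python3 shift.py '[[0.006,0,0.025,0],[0,-0.001,0.02,0],[0,0,0.007,0],[0,0,0,0],[0,0,0,0]]'
python3 go.py .5955 .301 .025 .82
```

```text
t 24.63 at [0.5919 0.2959 0.0869] yaw 0.819 q6 1.12
shift [ 0.0062 -0.0009  0.0519] rows>= 2.0 then turn -0.001 rows>= 1.0
t: 25.05
eef_pos: [0.5955, 0.3015, 0.0353]
tcp_rot: [0.0, 0.917, 0.398, 0.0]
ft_force: [0.4, -0.3, 0.1]
opening: 0.0103
finger_force: 58.6
t 25.05 at [0.5955 0.3015 0.0353] yaw 0.82 q6 1.12
shift [-0.0004  0.0003  0.0103] rows>= 1.0 then turn -0.0 rows>= 1.0
```

```bash
python3 shift.py '[[0,0,0.006,0],[0,0,0.003,0],[0,0,0,0],[0,0,0,0]]'
python3 shift.py '[[0,0,0.001,0],[0,0,0,0]]'
python3 shift.py '[[0,0,0.001,0],[0,0,0,0]]'
```

```text
t: 25.38
eef_pos: [0.5953, 0.3016, 0.0256]
tcp_rot: [0.0, 0.917, 0.399, 0.0]
ft_force: [0.2, -1.1, -0.7]
opening: 0.0106
finger_force: 58.6
t: 25.55
eef_pos: [0.5952, 0.3016, 0.0245]
tcp_rot: [0.0, 0.917, 0.399, 0.0]
ft_force: [0.3, -0.5, -0.1]
opening: 0.0107
finger_force: 58.6
t: 25.72
eef_pos: [0.5954, 0.3017, 0.0242]
tcp_rot: [0.0, 0.917, 0.399, 0.0]
ft_force: [-2.4, 0.0, 7.2]
opening: 0.0109
finger_force: 59.4
```

```bash
python3 shift.py '[[0,0,0,0],[0,0,0,0],[0,0,0,0],[0,0,-0.015,0],[0,0,-0.035,0],[0,0,-0.035,0],[0,0,-0.01,0],[0,0,0,0]]' 0.03
python3 go.py .4027 .1622 .12 .82
```

```text
t: 26.38
eef_pos: [0.5964, 0.3021, 0.1217]
tcp_rot: [0.0, 0.917, 0.399, 0.003]
ft_force: [0.8, 0.2, -0.2]
opening: 0.0301
finger_force: 0.0
t 26.38 at [0.5964 0.3021 0.1217] yaw 0.82 q6 1.12
shift [-0.2345 -0.0462  0.0017] rows>= 6.0 then turn -0.0 rows>= 1.0
```

```bash
python3 shift.py '[[-0.039,-0.0077,0,0],[-0.039,-0.0077,0,0],[-0.039,-0.0077,0,0],[-0.039,-0.0077,0,0],[-0.039,-0.0077,0,0],[-0.039,-0.0077,0,0],[0,0,0,0],[0,0,0,0]]' 0.06
python3 go.py .4027 .1622 .022 .82
```

```text
t: 27.05
eef_pos: [0.4004, 0.1613, 0.118]
tcp_rot: [-0.0, 0.917, 0.398, -0.001]
ft_force: [1.2, -0.9, 0.7]
opening: 0.0599
finger_force: 0.0
t 27.05 at [0.4004 0.1613 0.118 ] yaw 0.819 q6 0.98
shift [0.0023 0.0011 0.096 ] rows>= 3.0 then turn -0.001 rows>= 1.0
```

```bash
python3 shift.py '[[0.002,0.001,0.035,0],[0,0,0.035,0],[0,0,0.02,0],[0,0,0.006,0],[0,0,0,0],[0,0,0,0]]' 0.05
python3 go.py .4027 .1622 .022 .82
```

```text
t: 27.55
eef_pos: [0.4043, 0.1631, 0.0224]
tcp_rot: [0.0, 0.917, 0.399, -0.0]
ft_force: [0.4, 0.6, 0.3]
opening: 0.0499
finger_force: 0.0
t 27.55 at [0.4043 0.1631 0.0224] yaw 0.82 q6 0.98
shift [-0.0018 -0.0006  0.0004] rows>= 1.0 then turn 0.0 rows>= 1.0
```

```bash
python3 shift.py '[[-0.0018,-0.0006,0,0],[0,0,0,0],[0,0,0,0]]' 0.026
python3 shift.py '[[0,0,0,0],[0,0,0,0],[0,0,0,0],[0,0,0,0]]' 0
python3 shift.py '[[0,0,-0.005,0],[0,0,-0.025,0],[0,0,-0.035,0],[0,0,-0.035,0],[0,0,0,0],[0,0,0,0]]'
python3 go.py .5733 .281 .12 .82
```

```text
t: 27.8
eef_pos: [0.4025, 0.162, 0.0233]
tcp_rot: [0.0, 0.917, 0.399, 0.001]
ft_force: [0.3, 0.2, -0.4]
opening: 0.026
finger_force: 0.0
t: 28.13
eef_pos: [0.4025, 0.1621, 0.0231]
tcp_rot: [0.0, 0.917, 0.399, 0.001]
ft_force: [0.2, 0.9, 8.9]
opening: 0.0107
finger_force: 58.5
t: 28.63
eef_pos: [0.4028, 0.1621, 0.1243]
tcp_rot: [0.0, 0.917, 0.399, 0.002]
ft_force: [-0.7, 0.6, -0.7]
opening: 0.0105
finger_force: 58.6
t 28.63 at [0.4028 0.1621 0.1243] yaw 0.82 q6 0.98
shift [0.2033 0.0435 0.0043] rows>= 5.0 then turn -0.0 rows>= 1.0
```

```bash
python3 shift.py '[[0.034,0.0073,0,0],[0.034,0.0073,0,0],[0.034,0.0073,0,0],[0.034,0.0073,0,0],[0.034,0.0073,0,0],[0.034,0.0073,0,0],[0,0,0,0],[0,0,0,0],[0,0,0,0]]'
python3 go.py .5733 .281 .09 .82 .5733 .281 .036 .82
```

```text
t: 29.38
eef_pos: [0.5723, 0.2807, 0.1208]
tcp_rot: [-0.0, 0.917, 0.399, -0.002]
ft_force: [-0.9, -0.6, -0.8]
opening: 0.0104
finger_force: 58.6
t 29.38 at [0.5723 0.2807 0.1208] yaw 0.82 q6 1.1
shift [0.0009 0.0006 0.0308] rows>= 1.0 then turn -0.0 rows>= 1.0
shift [0.    0.    0.054] rows>= 2.0 then turn 0.0 rows>= 0.0
```

```bash
python3 shift.py '[[0,0,0.03,0],[0,0,0,0],[0,0,0.03,0],[0,0,0.02,0],[0,0,0.004,0],[0,0,0,0],[0,0,0,0]]'
python3 go.py .5733 .281 .027 .82
```

```text
t: 29.97
eef_pos: [0.5736, 0.2811, 0.0395]
tcp_rot: [0.0, 0.917, 0.398, 0.0]
ft_force: [1.2, -0.6, -0.6]
opening: 0.0103
finger_force: 58.6
t 29.97 at [0.5736 0.2811 0.0395] yaw 0.82 q6 1.1
shift [-0.0002 -0.0001  0.0125] rows>= 1.0 then turn -0.0 rows>= 1.0
```

```bash
python3 shift.py '[[0,0,0.008,0],[0,0,0.004,0],[0,0,0,0],[0,0,0,0]]'
python3 shift.py '[[0,0,0.001,0],[0,0,0,0]]'
python3 shift.py '[[0,0,0.001,0],[0,0,0,0]]'
python3 shift.py '[[0,0,0.0007,0],[0,0,0,0]]'
```

```text
t: 30.3
eef_pos: [0.5734, 0.2811, 0.0265]
tcp_rot: [0.0, 0.917, 0.399, -0.0]
ft_force: [-0.5, -0.7, -0.4]
opening: 0.0105
finger_force: 58.6
t: 30.47
eef_pos: [0.5735, 0.2812, 0.0255]
tcp_rot: [0.0, 0.917, 0.399, 0.0]
ft_force: [0.4, -1.3, -0.5]
opening: 0.0102
finger_force: 58.6
t: 30.63
eef_pos: [0.5737, 0.2813, 0.0252]
tcp_rot: [0.0, 0.917, 0.399, 0.0]
ft_force: [-1.2, -0.3, 6.5]
opening: 0.0104
finger_force: 59.4
t: 30.8
eef_pos: [0.5737, 0.2814, 0.0251]
tcp_rot: [0.0, 0.917, 0.399, 0.001]
ft_force: [-3.6, -2.0, 12.9]
opening: 0.0108
finger_force: 60.0
```

```bash
python3 shift.py '[[0,0,-0.0012,0],[0,0,0,0]]'
python3 shift.py '[[0,0,0,0],[0,0,0,0],[0,0,0,0],[0,0,-0.015,0],[0,0,-0.035,0],[0,0,-0.035,0],[0,0,-0.03,0],[-0.04,0,0,0],[-0.04,0,0,0],[-0.04,0,0,0],[-0.04,0,0,0],[-0.03,0,0,0]]' 0.03
python3 - <<'E'
from cell import arm, eyes, probe_bus, sign_off
import cv2,numpy as np
t=eyes.grab_frame('top')['pixels'];s=eyes.grab_frame('scene')['pixels']
cv2.imwrite('pics/f.png',np.vstack([cv2.resize(t[140:240,130:520],(780,200)),cv2.resize(s[225:360,100:500],(780,263))]))
E
```

```text
t: 30.97
eef_pos: [0.5736, 0.2812, 0.0253]
tcp_rot: [0.0, 0.917, 0.399, 0.0]
ft_force: [-0.5, -0.2, -0.2]
opening: 0.0106
finger_force: 58.7
t: 31.97
eef_pos: [0.4413, 0.1407, 0.1399]
tcp_rot: [-0.0, 0.917, 0.399, -0.0]
ft_force: [0.4, -0.8, 0.3]
opening: 0.0298
finger_force: 0.0
```

View pics/f.png

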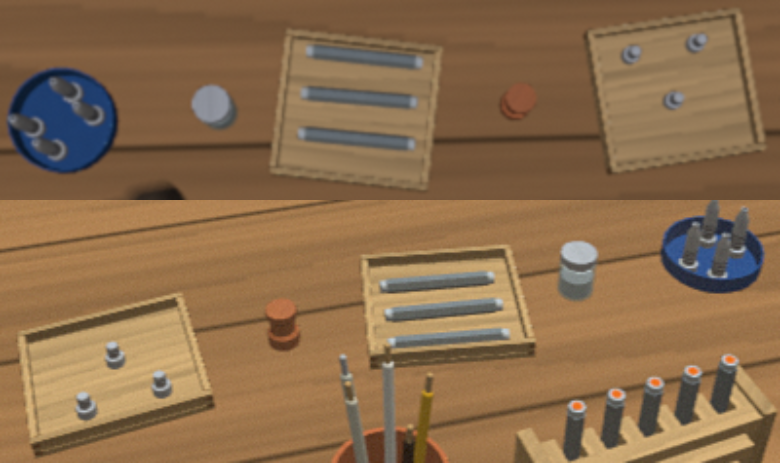

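The final picture shows three barrels flat in the tray around (355,95), three plugs standing around (670,70), and four housings upright in the tin around (62,120). Nothing is touching the gripper, so I'll hand in.

```bash
python3 shift.py '[[0,0,0,0],[0,0,0,0],[0,0,0,0]]'; python3 -c "from cell import arm, eyes, probe_bus, sign_off;print(sign_off())"
```

```text
t: 32.32
eef_pos: [0.4446, 0.1429, 0.1398]
tcp_rot: [0.0, 0.917, 0.399, 0.0]
ft_force: [0.1, 0.9, -0.4]
opening: 0.0301
finger_force: 0.0
the job is handed in; nothing more can be done
None
```

The job is handed in at 32 s: both barrels lie flat in their tray, the plug stands in the plug tray, and both housings stand upright in the tin beside the two already there, as seen in the last camera views; no verdict was returned.

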